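Raise the food warmer to its third notch and switch it on

ROBOT

A 6-joint arm with a two-finger parallel gripper is mounted at the origin on the work surface. World frame = base frame: x ahead of the robot, y to its left, z up, the work surface at z = 0. Lengths are in m, angles in degrees, forces in N, time in s.
With the tool pointing down it reaches from about 0.3 to 0.825 m from the base axis. Payload 5.4 kg.
Tool frame: the origin (TCP) lies at the very end of the fingers, on their centre line; the grasp point (between the pads) lies 19 mm behind it (pinch_z is the distance from the TCP to the grasp point, in m); y points along the fingers, z is the direction in which the jaws open and shut, and the axes are right-handed (so a half turn about y gives the same grasp; the last joint's range is limited). The gripper opens to 92 mm and grips with 3 to 60 N. Pads are 20 mm wide; open, the fingers measure 128 mm over their backs; the gripper's body (75 mm by 189 mm) begins 69 mm behind the grasp point.
Start: joints at [60.671, 9.076, 91.501, -0, 79.423, -12.038], TCP at [0.171, 0.549, 0.215] pointing down, gripper open.
Joint ranges: [-166.64, 166.64], [-54.1, 131.32], [10.49, 154.53], [-73.88, 253.88], [9.74, 151.15], [-171.62, 171.62]. Speed limits (degrees/s): [147.25, 147.25, 180, 180, 180, 180].

INTERFACE

Orientations are given as [roll, pitch, yaw] about the fixed x, y, z axes, in that order (R = Rz(yaw) Ry(pitch) Rx(roll)).
In Python, from plant import * gives the robot as it stands.
- The arm moves only by the shell command python3 -m creep 'ROWS'. ROWS is JSON, one flat list of numbers, 7 for each row, row after row: the turn, a rotation vector about the tool's x, y, z in rad, then the shift along the tool's x, y, z in cm, then the finger opening in cm, from 0 to 9.19. A call has 1 to 12 rows; each row is the pose to reach, as a shift and turn from the pose commanded when the call began, along the tool's axes at that moment; what a row does not reach only later rows make up. A row lasts 1/10 s, in which the tool goes at most 50 mm and 8.59 degrees, less where a joint would pass 70% of its speed; a pose out of reach is approached as far as the arm can. A call with a gripper value outside its range is refused whole. The fingers move at their own pace and stop on an object; the grip force is fixed at half the most. Time passes only in rows, so rows that repeat a pose let the fingers close. It gives the time, the measured TCP pose, the force and the opening at its end, in the units of the state.
- get_state(): the state, without advancing time (a new reading comes with each control period).
- read_camera(name): name is "side" or "top" or "wrist"; returns the picture (420x560x3 uint8, red, green, blue); there is no depth.
- get_calibration(name): a dict with "vertical_fov" (degrees; the focal length in pixels is half the picture's height over the tangent of half this angle, whatever the lens; pixels are square), "cx", "cy" (the principal point, pixels), "k1" (the pictures are not rectified: a ray, as slopes to the right and down, at radius r is drawn at 1 + k1 r^2 times it, then the intrinsics apply), "R" (3x3) and "t" (3): a world point X has camera coordinates R X + t. Camera axes: x right, y down, z forward; pixel columns grow to the right and rows downward; lengths in m; the calibration is good to about 2 mm. A picture is of the moment at which its call begins: read the wrist's pose just before it. get_calibration takes no time and is no camera call; for the wrist camera it gives the pose at the moment of the call.
- hand_in(): hands the job in, once; it reports no verdict.
The state is a dict: "time": time; "qpos": joint angles; "qvel": joint speeds; "tau": joint torques, N m; "position": TCP position; "orientation": TCP orientation; "force": force on the tool from outside, world axes, zero at the start; "wrist_torque": the same for the moment, N m; "width": finger opening in m.
Only numpy, scipy, OpenCV 4.12 (cv2) and the standard library are available. Lean on these libraries where they do the work, as an engineer would, in place of code of your own. Each camera call takes 0.05 s, during which the arm holds its last target. There are 200 camera calls.

TASK

Pull the table food warmer's lamp up by the black knob on top of its notched mast, counting the clicks: from fully down raise it exactly three clicks, and let go so that it rests on its pawl at that height. Then press the round button on the warmer's foot fully down and release it. Leave the crockery around it where it stands.

Things in the scene. Friction and masses are not known exactly. Their poses are not given: they have to be found in the camera images.
- warmer: Steel food warmer fixed to the table; origin on the table under its upright mast's axis, z up. Foot plate 20 mm high, x -55 to 55, y -150 to 60 mm in this frame. Tower of radius 27 mm, 101 mm high, about the mast; pawl bracket at its +x side, 120 mm high, out to 65 mm from the axis. Lamp arm along +y; push button at y = -112 mm.
- mast (a joint): Rise of mast, knob and lamp above fully down (m), 0 to 0.095. Rests at 0, 0.018, 0.036, 0.054 (third notch), 0.072, 0.090, one click each; rings above the pawl = notch number. Never comes down past a clicked notch: overshoot cannot be undone. Released between notches it sinks to the lower one: lift 1 to 6 mm past the notch. Starts at 0. 0.35 to 0.7 kg; lifting takes up to 15 N.
- knob_center (a point): Centre of the upright round black knob on top of the mast: 33 mm diameter, 40 mm high (20 mm above and below this point), 205 mm above the table with the mast fully down; rises with the mast, does not turn. Below it 35 mm of steel stem, 18 mm thick, down to the lamp arm's collar. Grip firmly (30 N or more) from above.
- lamp_top (a point): Centre of the top of the round lamp shade (radius 54 mm, 42 mm high), 165 mm along the warmer's +y from the mast, 146 mm above the table with the mast fully down; on a bar 14 mm thick. It rises with the mast.
- pawl_top (a point): Top of the spring pawl's tip, 112 mm above the table, on the +x side of the mast just above the tower: the dark pin that clicks under each ring (32 mm diameter, 9 mm high, 18 mm apart). Works by itself, need not be touched.
- switch (a joint): Travel of the spring push button in m: 0 released, 0.006 fully down. About 5 N press it fully down; it springs back by itself.
- switch_top (a point): Centre of the top face of the round grey push button (32 mm diameter, in a round dark steel housing of 48 mm) on the warmer's foot; pressed straight down.
- kadai: Steel serving bowl with two loop handles, 170 mm across and 58 mm high, under the lamp; origin at the centre of its underside. To be left alone.
- tumbler_a: Glass tumbler, 68 mm across and 100 mm high, on the table beside the warmer (its +x side); origin at the centre of its underside. To be left alone.
- tumbler_b: The other glass tumbler, the same size, likewise. To be left alone.
- thali: Steel thali plate, 260 mm across and 22 mm high; origin at the centre of its underside. To be left alone.
- katori: Small steel bowl, 72 mm across and 36 mm high, on the warmer's -x side; origin at the centre of its underside. To be left alone.
- lid: Dark silicone lid lying flat, 180 mm across, 32 mm high at its knob; origin at the centre of its underside. To be left alone.

How it is judged (in metres and radians):
On the way, in this order (a step that is already met when the one before it is completed fails the run):
1. the mast rests on its third notch, let go (value of joint mast between 0.05 and 0.058 m and velocity of joint mast between -0.01 and 0.01 m/s and contact force between the fingers and warmer below 0.2 N), for 0.2 s.
2. the button is pressed fully down (value of joint switch above 0.005 m), for 0.05 s.
3. the button is released and up again, the warmer untouched (value of joint switch below 0.0015 m and contact force between the fingers and warmer below 0.2 N), for 0.2 s.
At the end, for the whole second after the job is handed in: The mast rests on its third notch (54 mm above fully down, within 4 mm), the button is up again (within 1.5 mm), the warmer is let go, and bowl, tumblers, plate, small bowl and lid are within 30 mm of where they stood (all of step 3 and value of joint mast between 0.05 and 0.058 m and velocity of joint mast between -0.01 and 0.01 m/s and distance of each of kadai, tumbler_a, tumbler_b, thali, katori, lid from where it was at the start of the episode below 0.03 m); the robot touches nothing.
It fails at once if a piece of crockery or the lid is pushed more than 40 mm away (distance of any of kadai, tumbler_a, tumbler_b, thali, katori, lid from where it was at the start of the episode above 0.04 m).
It fails at once if a tumbler is tipped (angle between any of tumbler_a, tumbler_b's own z axis and vertical above 0.5 rad).
It also fails if it takes over 48 s, if anything falls off the work surface, if the arm or the gripper's body presses on something with over 40 N, if the wrist force passes 120 N, or if a joint passes its speed limit or range.

## Working session

There is one attempt and no reset: what is moved stays moved. The work goes in short steps, Python scripts to look and compute and a shell command to move; the robot and the scene stay as the last step left them, time stands still between calls to the robot, and variables do not carry over. Pictures are saved under pics/ and viewed, about 8 in all and at most 12, crops included, and the job is handed in when it is done.

```bash
mkdir -p pics; cat > h.py <<'E'
from plant import *
import numpy as np, cv2
from scipy.spatial.transform import Rotation as Ro
def snap(n,f):
    c=get_calibration(n); im=read_camera(n); cv2.imwrite('pics/'+f,im[:,:,::-1]); return im,c
def ray(c,u,v):
    f=210/np.tan(np.radians(c['vertical_fov'])/2)
    d=np.array([(u-c['cx'])/f,(v-c['cy'])/f]); p=d.copy()
    for _ in range(30): p=d/(1+c['k1']*(p@p))
    R=np.array(c['R']);o=-R.T@np.array(c['t']); w=R.T@np.array([p[0],p[1],1]); return o,w/np.linalg.norm(w)
def onz(c,u,v,z):
    o,w=ray(c,u,v); return o+w*(z-o[2])/w[2]
def proj(c,X):
    f=210/np.tan(np.radians(c['vertical_fov'])/2)
    p=np.array(c['R'])@X+c['t']; p=p[:2]/p[2]; p=p*(1+c['k1']*(p@p)); return p*f+[c['cx'],c['cy']]
def toolR(): 
    s=get_state(); return np.array(s['position']),Ro.from_euler('xyz',s['orientation'],degrees=True).as_matrix()
E
python3 - <<'E'
from h import *
import json
a,c=snap('top','t0.png'); b,d=snap('side','s0.png')
print(c,d); print(get_state()); print(toolR()[1].round(3))
E
```

```text
{'vertical_fov': 52.1283767546864, 'cx': 283.66030007537745, 'cy': 215.5298331693782, 'k1': -0.07666279568602913, 'R': array([[ 0.02330272, -0.99972757,  0.00133187],
       [-0.98889562, -0.02324578, -0.14678248],
       [ 0.14677345,  0.00210335, -0.9891679 ]]), 't': array([-0.10484441,  0.58559777,  1.08345125])} {'vertical_fov': 42.7973573654383, 'cx': 291.42231471696573, 'cy': 208.36698056051003, 'k1': -0.11112731389970618, 'R': array([[ 0.84703555, -0.53127169, -0.01676804],
       [-0.40268841, -0.6207981 , -0.67264535],
       [ 0.34694786,  0.57650682, -0.73977501]]), 't': array([-0.51971797,  0.26835242,  1.11649735])}
{'time': 0.1, 'qpos': array([ 6.06695717e+01,  9.10831615e+00,  9.15616414e+01, -3.69472367e-03,
        7.94236479e+01, -1.20368361e+01]), 'qvel': array([ 0.07102091, -0.19121871, -0.09978994,  0.03291189, -0.00967098,
       -0.03501762]), 'tau': array([ 1.56679421e-04, -3.86504960e+01, -3.22959566e+01,  7.02639716e-02,
        3.39602621e-02, -6.53000598e-05]), 'position': array([0.17068561, 0.54850941, 0.21375346]), 'orientation': array([-9.00923046e+01,  1.59695083e-02, -1.72929239e+01]), 'force': array([ 0.20480716, -0.49424129, -0.29582472]), 'wrist_torque': array([0.05779677, 0.05721797, 0.01965798]), 'width': 0.09172037535738879}
[[ 0.955 -0.001  0.297]
 [-0.297 -0.001  0.955]
 [-0.    -1.    -0.002]]
```

View pics/t0.png

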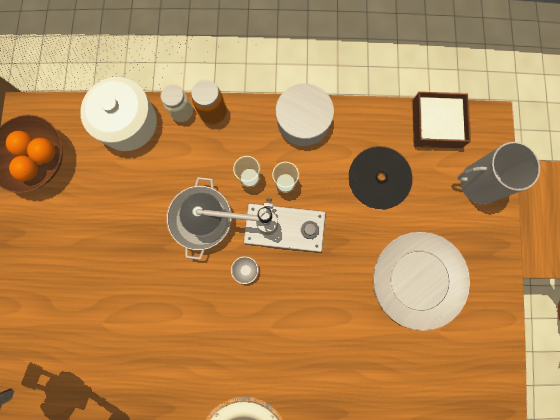

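View pics/s0.png

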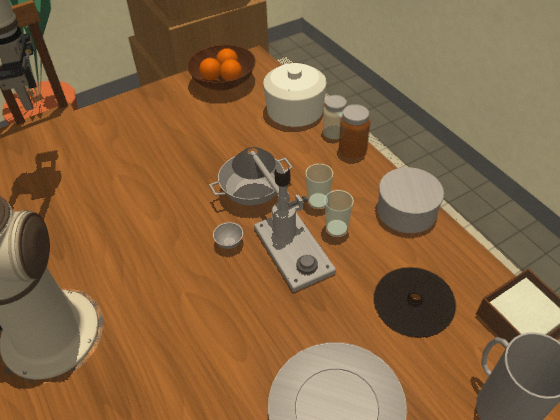

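The top view shows the knob near (265,213), the button near (310,229) and the tumblers at (248,172) and (286,178). In the side view the knob is at (283,177) and the button at (307,263).

```bash
python3 - <<'E'
from h import *
t=cv2.imread('pics/t0.png');s=cv2.imread('pics/s0.png')
A=cv2.resize(t[150:270,220:350],None,fx=4,fy=4,interpolation=2)
B=cv2.resize(s[145:295,225:355],None,fx=4,fy=4,interpolation=2)[:480]
cv2.imwrite('pics/c0.png',np.hstack([A[:480,:400],B[:,:400]]))
c=get_calibration('top');d=get_calibration('side')
for n,(im,x0,y0,x1,y1) in dict(t=(t,252,200,280,225),s=(s,268,160,300,190)).items():
    g=im[y0:y1,x0:x1].max(2); m=(g<45).astype(np.uint8)
    k,l,st,ce=cv2.connectedComponentsWithStats(m); i=1+st[1:,4].argmax(); print(n,st[i]+[x0,y0,0,0,0],ce[i]+[x0,y0])
def tri(p,q):
    o1,w1=ray(c,*p);o2,w2=ray(d,*q)
    a=np.linalg.lstsq(np.c_[w1,-w2],o2-o1,rcond=None)[0];P,Q=o1+a[0]*w1,o2+a[1]*w2
    return (P+Q)/2,np.linalg.norm(P-Q)
print('knob',tri((265,213),(283,177)),onz(c,265,213,.225),onz(d,283,177,.205))
print('btn',tri((310,229),(307,262)),onz(c,310,229,.035),onz(d,307,262,.035))
for p in [(247,204),(325,212),(322,252),(245,244)]: print('foot',onz(c,*p,.02))
E
```

```text
t [260 216  12   7  31] [266.22580645 220.        ]
s [275 171  15  15 169] [281.82248521 178.55621302]
knob (array([ 0.56756313, -0.04881308,  0.20344975]), np.float64(0.002845872573379689)) [ 0.56558466 -0.05035302  0.225     ] [ 0.56538336 -0.04979129  0.205     ]
btn (array([ 0.55433003, -0.16097104,  0.0388303 ]), np.float64(0.0002714311061719183)) [ 0.55490732 -0.16125657  0.035     ] [ 0.55577011 -0.15856305  0.035     ]
foot [0.62038741 0.00830193 0.02      ]
foot [ 0.60353132 -0.20179321  0.02      ]
foot [ 0.49608555 -0.19487882  0.02      ]
foot [0.51253081 0.00978084 0.02      ]
```

View pics/c0.png

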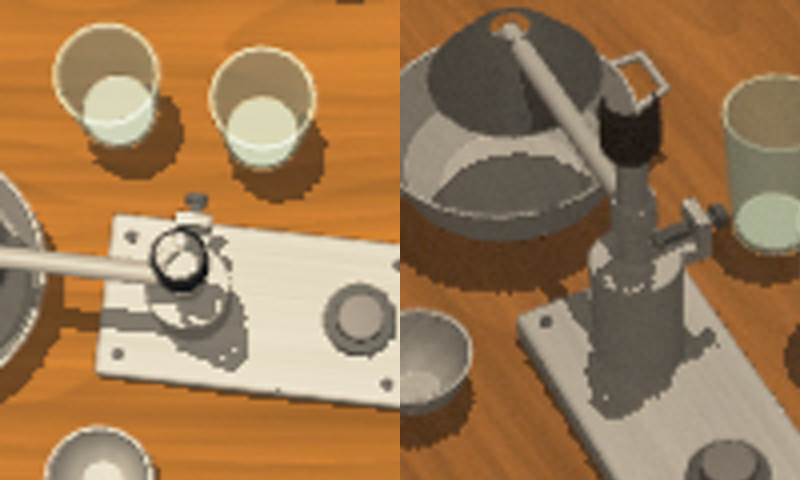

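```bash
python3 -m creep '[0,0,0,0,-7.5,0,9, 0,0,0,0,-7.5,0,9, 0,1.35,0,55.5,-7.5,-45.5,9, 0,1.35,0,55.5,-7.5,-45.5,9, 0,1.35,0,55.5,-7.5,-45.5,9, 0,1.35,0,55.5,-7.5,-45.5,9, 0,1.35,0,55.5,-7.5,-45.5,9, 0,1.35,0,55.5,-7.5,-45.5,9, 0,1.35,0,55.5,-7.5,-45.5,9, 0,1.35,0,55.5,-7.5,-45.5,9, 0,1.35,0,55.5,-7.5,-45.5,9, 0,1.35,0,55.5,-7.5,-45.5,9]'; python3 -c "
from h import *
p,R=toolR();print(p,R.round(3)); print((R.T@(np.array([.5655,-.05,.29])-p)*100).round(2), get_state()['qpos'])"
```

```text
time: 1.3
position: [0.4464, 0.1294, 0.2894]
orientation: [-90.0, 0.0, -94.8]
force: [1.2, 1.2, 0.2]
width: 0.0901
[0.44644428 0.12942915 0.28938739] [[-0.084 -0.     0.996]
 [-0.996  0.    -0.084]
 [-0.    -1.    -0.   ]]
[16.87 -0.06 13.38] [ 1.21386319e+00 -1.01496654e+01  1.02193045e+02  7.56214426e-03
  8.79586679e+01  6.05993854e+00]
```

```bash
python3 -m creep '[0,0,0,16.9,0,13.4,9, 0,0,0,16.9,0,13.4,9, 0,0,0,16.9,0,13.4,9, 0,0,0,16.9,0,13.4,9, 0,0,0,16.9,0,13.4,9, 0,0,0,16.9,0,13.4,9, 0,0,0,16.9,0,13.4,9, 0,0,0,16.9,0,13.4,9]'; python3 -c "
from h import *
im,c=snap('wrist','w1.png')
p,R=toolR();print(p,R.round(3)); print((R.T@(np.array([.5655,-.05,.29])-p)*100).round(2)); print(proj(c,np.array([.5655,-.05,.225])),proj(c,np.array([.5565,-.1615,.04])),proj(c,p))"
```

```text
time: 2.1
position: [0.5652, -0.0463, 0.2898]
orientation: [-90.0, 0.0, -94.5]
force: [-0.4, -0.6, -0.2]
width: 0.0899
[ 0.56523931 -0.04626852  0.28991006] [[-0.079  0.     0.997]
 [-0.997  0.    -0.079]
 [-0.    -1.     0.   ]]
[ 0.37 -0.01  0.06]
[277.57690006 230.47468475] [277.96282214 268.56567348] [276.08281765 264.88280286]
```

View pics/w1.png

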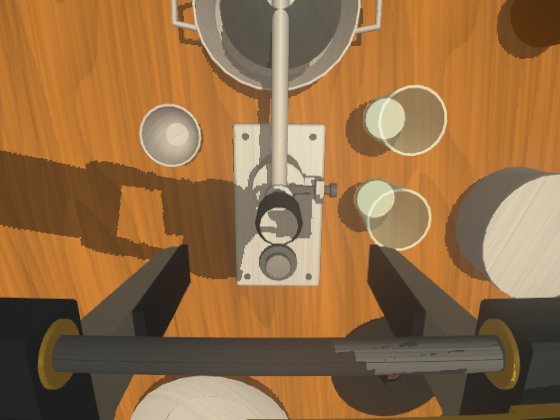

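The wrist view shows the top of the knob centred near (279,224) and the button near (278,262). Both are a few pixels above where I predicted them.

```bash
python3 -c "
from h import *
c=get_calibration('wrist');im=cv2.imread('pics/w1.png')
print(onz(c,279,222,.225),onz(c,279,226,.225),onz(c,278,262,.04),onz(c,278,262,.035))
cv2.imwrite('pics/c1.png',cv2.resize(im[180:290,220:340],None,fx=5,fy=5,interpolation=2))"
```

```text
[ 0.56700798 -0.04421404  0.225     ] [ 0.56678731 -0.0470079   0.225     ] [ 0.55740616 -0.15286781  0.04      ] [ 0.5572266  -0.15502854  0.035     ]
```

View pics/c1.png

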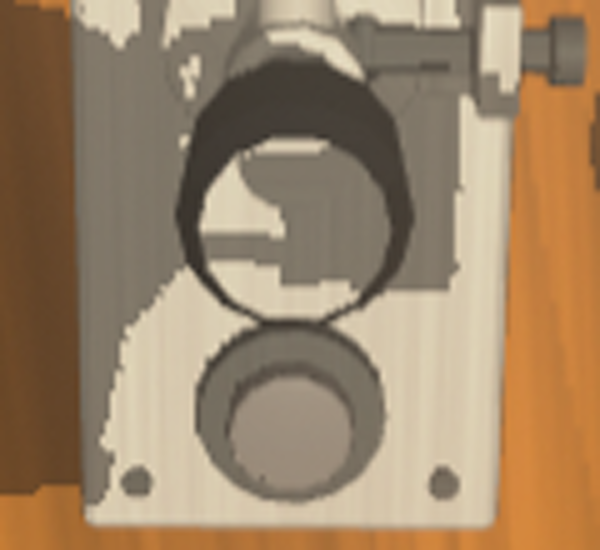

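```bash
python3 -m creep '[0,0,0,0.2,4,0.1,9, 0,0,0,0.2,8,0.1,9, 0,0,0,0.2,10.3,0.1,9, 0,0,0,0.2,10.3,0.1,9, 0,0,0,0.2,10.3,0.1,2.5, 0,0,0,0.2,10.3,0.1,2.5, 0,0,0,0.2,10.3,0.1,2.5, 0,0,0,0.2,10.3,0.1,2.5, 0,0,0,0.2,10.3,0.1,2.5, 0,0,0,0.2,10.3,0.1,2.5, 0,0,0,0.2,10.3,0.1,2.5, 0,0,0,0.2,10.3,0.1,2.5]'; python3 -c "
from h import *
print(get_state())"
```

```text
time: 3.35
position: [0.5649, -0.0499, 0.1865]
orientation: [-90.3, -0.0, -94.6]
force: [-7.0, 0.7, 5.0]
width: 0.0319
{'time': 3.35, 'qpos': array([-1.72152921e+01,  9.40621845e+00,  9.43689890e+01, -6.40583327e-02,
        7.64918590e+01, -1.25705821e+01]), 'qvel': array([ 0.00236512, -0.00872286,  0.17476557, -0.04304938, -0.01031308,
        0.1004626 ]), 'tau': array([ 2.01048693e-01, -3.64978874e+01, -3.28612947e+01,  6.20749667e-01,
       -2.07170941e+00,  3.30438616e-02]), 'position': array([ 0.5648707 , -0.04986496,  0.18649001]), 'orientation': array([-9.02742134e+01, -2.59795259e-03, -9.46295956e+01]), 'force': array([-6.97876246,  0.72206999,  4.99959231]), 'wrist_torque': array([-0.04662079,  1.38191715,  0.06790849]), 'width': 0.0319360481389023}
```

```bash
python3 -m creep '[0,0,0,0,-0.5,0,2.5, 0,0,0,0,-1,0,2.5, 0,0,0,0,-1.5,0,2.5, 0,0,0,0,-2,0,2.5, 0,0,0,0,-2.5,0,2.5, 0,0,0,0,-3,0,2.5, 0,0,0,0,-3.5,0,2.5, 0,0,0,0,-4,0,2.5, 0,0,0,0,-4.0,0,2.5, 0,0,0,0,-4.0,0,2.5]'; python3 -c "
from h import *
snap('side','s2.png')
print(get_state()['position'],get_state()['width'])
t=cv2.imread('pics/s2.png');cv2.imwrite('pics/c2.png',cv2.resize(t[90:270,200:360],None,fx=3.3,fy=3.3,interpolation=2))"
```

```text
time: 4.35
position: [0.5649, -0.0498, 0.2275]
orientation: [-90.2, -0.0, -94.6]
force: [-10.1, -1.8, -6.2]
width: 0.0322
[ 0.56489948 -0.04983522  0.22738511] 0.032317968937539715
```

View pics/c2.png

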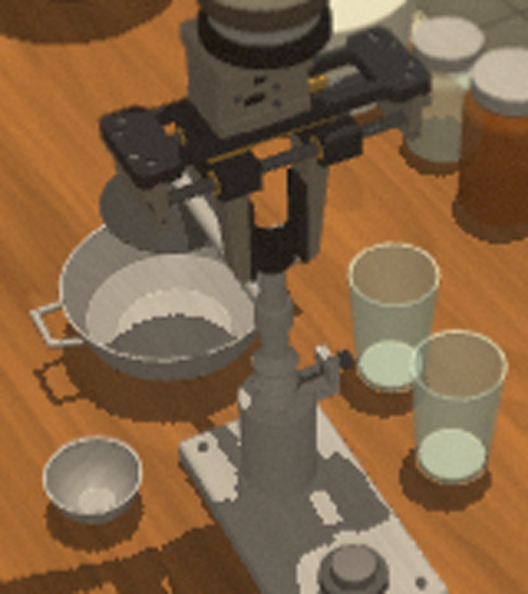

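The knob is in the jaws and the mast has risen, with rings showing above the tower. The knob's lower edge is near crop (272,270), level with the fingertips. I'll check the rise numerically before the last lift.

```bash
python3 -c "
from h import *
c=get_calibration('side')
for r in (0,.036,.041): print(r,proj(c,np.array([.566,-.049,.185+r])),proj(c,np.array([.566,-.049,.205+r])))
print(272/3.3+200,268/3.3+90)
s=cv2.imread('pics/s0.png');s2=cv2.imread('pics/s2.png')
for im in (s,s2): print(im[150:200,282].max(1))
"
```

```text
0 [283.31643136 183.35260798] [283.05323663 176.66913537]
0.036 [282.83795968 171.19778881] [282.56278014 164.19783161]
0.041 [282.76980571 169.46474848] [282.49290538 162.41926762]
282.42424242424244 171.21212121212122
[165 161 159 152 146 153 156 156 153 172 108 152 155 158 157 154 170 180
 133 119 119 113 112  85  37  38  34  36  41  33  38  36  34  38  34  36
  47  91  92  94  94  90  93  94  93  91  96  98  97  89]
[177 176 175 165 158 164 167 170 160  69  42  34  31  38  35  36  32  34
  33  38  35  37  46  77 102  97 102  99  99 100  98 102  97 100 103 107
  98  99 100 101 100 100  97 102 101 104 101  98 103 111]
```

```bash
python3 -m creep '[0,0,0,0,-0.4,0,2.5, 0,0,0,0,-0.8,0,2.5, 0,0,0,0,-1.2,0,2.5, 0,0,0,0,-1.4,0,2.5, 0,0,0,0,-1.5,0,2.5, 0,0,0,0,-1.6,0,2.5, 0,0,0,0,-1.6,0,2.5, 0,0,0,0,-1.6,0,2.5]'; python3 -c "
from h import *
snap('side','s3.png')
c=get_calibration('side')
s=cv2.imread('pics/s3.png');print(s[140:200,282].max(1));print(proj(c,np.array([.566,-.049,.185+.057])))
cv2.imwrite('pics/c3.png',cv2.resize(s[120:240,225:345],None,fx=5,fy=5,interpolation=2))"
```

```text
time: 5.2
position: [0.5649, -0.0499, 0.2433]
orientation: [-90.2, -0.0, -94.6]
force: [-10.3, -1.6, -6.6]
width: 0.032
[182 183 182 183 180 181 184 184 183 178 176 175 170  58  35  33  38  35
  39  35  33  40  37  37  35  35  42  68 103 100  96  99  99  99  98 100
 101 104 100 108 105 100 101 100 100 103 101  96 106 102 100 101 100 101
 105 112 111 111 112 104]
[282.54884013 163.84304425]
```

View pics/c3.png

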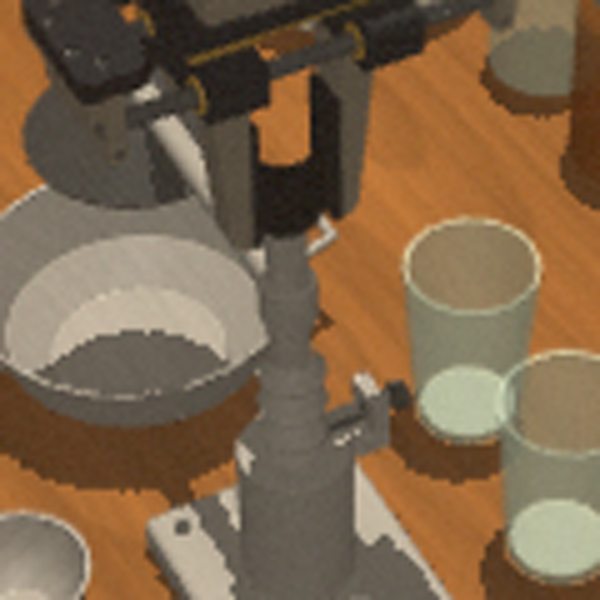

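The knob's lower edge has moved from row 186.5 to 167, which matches the 57 mm rise predicted. I can let go now.

```bash
python3 -m creep '[0,0,0,0,0,0,9, 0,0,0,0,0,0,9, 0,0,0,0,0,0,9, 0,0,0,0,0,0,9, 0,0,0,0,0,0,9, 0,0,0,0,0,0,9, 0,0,0,0,-3,0,9, 0,0,0,0,-6,0,9, 0,0,0,0,-9,0,9, 0,0,0,0,-9,0,9, 0,0,0,0,-9,0,9]'; python3 -c "
from h import *
snap('side','s4.png')
c=get_calibration('side')
s=cv2.imread('pics/s4.png');print(s[140:200,282].max(1));print([proj(c,np.array([.566,-.049,.185+x]))[1]+3.2 for x in (.036,.054,.057,.072)])
p,R=toolR();print(p,R.round(3));print((R.T@(np.array([.5565,-.159,.34])-p)*100).round(2))
cv2.imwrite('pics/c4.png',cv2.resize(s[120:280,225:345],None,fx=3.7,fy=3.7,interpolation=2))"
```

```text
time: 6.35
position: [0.5669, -0.05, 0.3328]
orientation: [-89.9, -0.0, -94.6]
force: [-0.1, 0.1, -0.2]
width: 0.09
[181 182 181 180 180 180 182 181 179 175 177 177 173 160  92  36  42  39
  34  41  37  34  41  37  40  41  34  38  55  98  98 102  99  99 100 100
 100 102 102 105 102 102 102 100  97 101 102  99  94 100 104 100 102 100
 102 104 110 109 109 110]
[np.float64(174.39778881451), np.float64(168.10602373194865), np.float64(167.04304424909193), np.float64(161.66535426815778)]
[ 0.56630628 -0.04987253  0.33145886] [[-0.081 -0.001  0.997]
 [-0.997  0.    -0.081]
 [-0.    -1.    -0.001]]
[10.96 -0.86 -0.1 ]
```

View pics/c4.png

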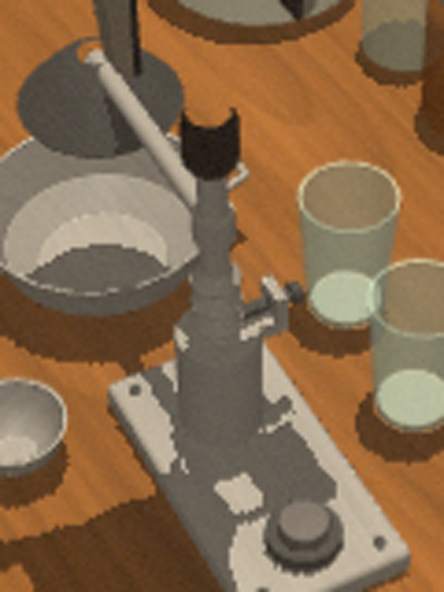

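The mast is on the third notch: the knob edge is at row 168.3 and 168.1 was predicted for 54 mm. Next I move over to the button at crop (305,525) with the fingers closed.

```bash
python3 -m creep '[0,0,0,5,0,0,0, 0,0,0,11,0,0,0, 0,0,0,11,0,0,0, 0,0,0,11,5,0,0, 0,0,0,11,10,0,0, 0,0,0,11,15,0,0, 0,0,0,11,20,0,0, 0,0,0,11,24,0,0, 0,0,0,11,26,0,0, 0,0,0,11,26,0,0, 0,0,0,11,26,0,0]'; python3 -c "
from h import *
snap('side','s5.png')
s=cv2.imread('pics/s5.png')
p,R=toolR();print(p,R.round(3));print((R.T@(np.array([.5565,-.159,.04])-p)*100).round(2))
cv2.imwrite('pics/c5.png',cv2.resize(s[180:300,235:355],None,fx=5,fy=5,interpolation=2))"
```

```text
time: 7.5
position: [0.5574, -0.159, 0.0723]
orientation: [-90.1, 0.0, -94.6]
force: [0.2, -0.8, 0.1]
width: 0.0038
[ 0.55837387 -0.15961945  0.0736319 ] [[-0.081  0.001  0.997]
 [-0.997 -0.001 -0.081]
 [ 0.    -1.     0.001]]
[-0.05  3.36 -0.2 ]
```

View pics/c5.png

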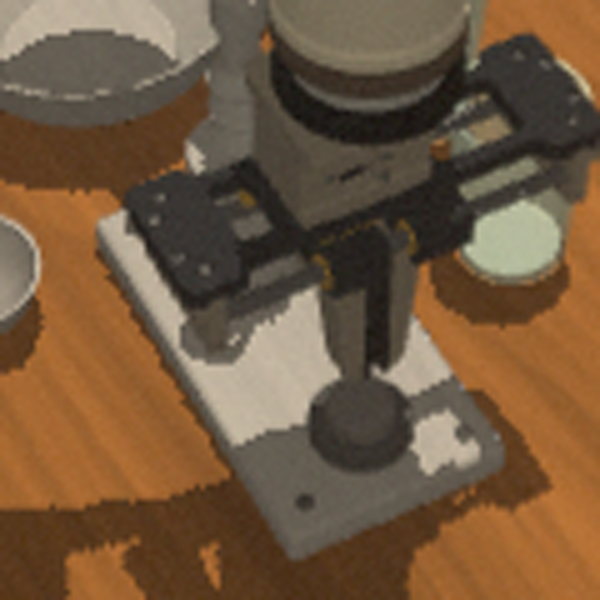

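The closed tips are straight above the button, with clearance all round. I'll press in small steps.

```bash
python3 -m creep '[0,0,0,0,1,-0.1,0, 0,0,0,0,2,-0.1,0, 0,0,0,0,2.6,-0.1,0, 0,0,0,0,2.8,-0.1,0, 0,0,0,0,3.0,-0.1,0, 0,0,0,0,3.2,-0.1,0, 0,0,0,0,3.2,-0.1,0]'
```

```text
time: 8.25
position: [0.5567, -0.1595, 0.0407]
orientation: [-90.0, 0.0, -94.6]
force: [-1.6, 0.5, 2.6]
width: 0.0005
```

```bash
python3 -m creep '[0,0,0,0,0.15,0,0, 0,0,0,0,0.3,0,0, 0,0,0,0,0.3,0,0]'
```

```text
time: 8.55
position: [0.5569, -0.1596, 0.0378]
orientation: [-90.0, -0.0, -94.6]
force: [-1.1, 0.6, 4.2]
width: 0.0003
```

```bash
python3 -m creep '[0,0,0,0,0.15,0,0, 0,0,0,0,0.2,0,0, 0,0,0,0,0.2,0,0]'
```

```text
time: 8.85
position: [0.5569, -0.1596, 0.0364]
orientation: [-90.0, -0.0, -94.6]
force: [-3.0, 2.0, 8.4]
width: 0.0003
```

```bash
python3 -m creep '[0,0,0,0,0.1,0,0, 0,0,0,0,0.2,0,0, 0,0,0,0,0.2,0,0]'
```

```text
time: 9.15
position: [0.557, -0.1597, 0.0361]
orientation: [-90.0, -0.0, -94.6]
force: [-8.1, 3.3, 20.7]
width: 0.0004
```

It has reached a hard stop at z = 0.036. Force rose as a spring would to about 5 N, then climbed steeply, so the button is fully down. Now I retract.

```bash
python3 -m creep '[0,0,0,0,-1,0,0, 0,0,0,0,-4,0,0, 0,0,0,0,-9,0,0, 0,0,0,0,-14,0,0, 0,0,0,0,-19,0,0, 0,0,0,0,-24,0,0, 0,0,0,0,-28,0,0, 0,0,0,10,-28,0,0, 0,0,0,10,-28,0,0, 0,0,0,10,-28,0,0, 0,0,0,10,-28,0,0]'; python3 -c "
from h import *
snap('side','s6.png');snap('top','t6.png')
s=cv2.imread('pics/s6.png');print(s[140:200,282].max(1)[10:32])
t=cv2.imread('pics/t6.png')
cv2.imwrite('pics/c6.png',np.hstack([cv2.resize(s[130:310,205:365],(400,450)),cv2.resize(t[145:325,150:310],(400,450))]))"
```

```text
time: 10.25
position: [0.5484, -0.2599, 0.3127]
orientation: [-90.0, 0.1, -94.8]
force: [0.2, 0.4, 0.5]
width: 0.0004
[179 176 176 164  93  40  50  61  60  61  55  59  55  57  60  55  44  44
  35  42  58  78]
```

View pics/c6.png

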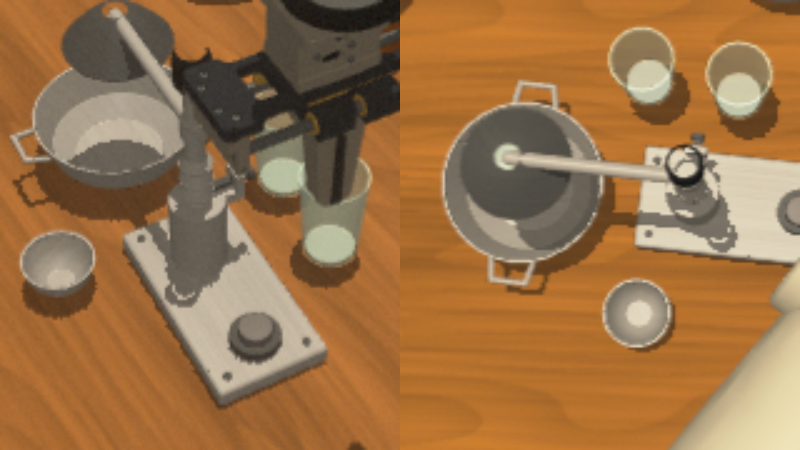

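The mast still stands on its notch, with the knob top at row 154 as before. The button is up at crop (255,330) and the crockery hasn't moved.

```bash
python3 -c "
from plant import *
print(get_state()['force'].round(2)); print(hand_in())"
```

```text
[ 0.71 -0.26  0.62]
the job is handed in; nothing more can be done
None
```

The lamp is up three clicks and resting on its pawl, the button has been pressed and released, and the job is handed in at about 10 s of the 48 s allowed. `hand_in()` gives no verdict.

- **Mast:** I gripped the knob, lifted it 57 mm and let go. In the side view it settled with the knob's edge at row 168.3, against 168.1 predicted for the third notch (54 mm). In the last picture the gripper partly hid the knob, but its visible top edge was at the same row as after I let go.
- **Button:** it hit a hard stop at z = 0.036 m. The force built up like a spring to about 5 N, then rose to 21 N, so I took it as fully down. There is no direct reading of its travel. After I backed off, it looked raised in the side view.
- **Crockery:** by eye, the bowl, both tumblers and the small bowl look where they were. The last crops did not include the plate and lid, but the arm did not go near them.
- **Disagreement:** the wrist camera placed the knob and the button about 4–7 mm further in y than the fixed cameras did. I aimed between the two, and both the grip and the press worked.

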